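# Sweep the curved touch strip

### The job

Test the curved touch strip: with the closed fingertips, press lightly on its green end dot, run along the curve over each white line in turn to the red end dot, keeping the rubber visibly pressed down and not lifting off on the way, then lift away so it springs back up. Never push the strip down to its stop. Do not pick up, tip or shift the unit, and leave the two bottles and the can around it standing where they are.

Things in the scene. Friction and masses are not known exactly. Their poses are not given: they have to be found in the camera images.
- touch_unit: Loose crescent-shaped aluminium base on rubber feet, about 0.95 kg, a band 50 mm wide and 22 mm tall. Origin at table height, z up. In its frame the strip's centre line is an arc of radius 100 mm about (x -75 mm, y 0), from +65 degrees (green end, +y) through 0 (x +25 mm) to -65 degrees (red end, -y). A grey pod, 30 mm tall, sits on the outer side (x 44 to 90, y -37 to 37 mm).
- strip (a joint): How far the black rubber strip is pressed down, m: 0 untouched, 0.008 on its stop. It is 18 mm wide, its flat top 35 mm above the table when untouched, 13 mm proud of the base. The whole strip sinks level on springs: it yields at about 1 N, then takes 0.5 N more per mm (2.5 N at 3 mm), and rises again when let go.
- mark0 (a point): The green end dot on the strip (17 mm across); the point lies on the strip's centre line at the height of the untouched top, 35 mm above the table, at 65.0 degrees of the arc, 38 mm of arc from its neighbours. It does not sink with the strip.
- mark1 (a point): The first white line on the strip (a 16 x 4 mm line across the strip, counted from the green end); the point lies on the strip's centre line at the height of the untouched top, 35 mm above the table, at 43.3 degrees of the arc, 38 mm of arc from its neighbours. It does not sink with the strip.
- mark2 (a point): The second white line on the strip (a 16 x 4 mm line across the strip, counted from the green end); the point lies on the strip's centre line at the height of the untouched top, 35 mm above the table, at 21.7 degrees of the arc, 38 mm of arc from its neighbours. It does not sink with the strip.
- mark3 (a point): The third white line on the strip (a 16 x 4 mm line across the strip, counted from the green end); the point lies on the strip's centre line at the height of the untouched top, 35 mm above the table, at 0.0 degrees of the arc, 38 mm of arc from its neighbours. It does not sink with the strip.
- mark4 (a point): The fourth white line on the strip (a 16 x 4 mm line across the strip, counted from the green end); the point lies on the strip's centre line at the height of the untouched top, 35 mm above the table, at -21.7 degrees of the arc, 38 mm of arc from its neighbours. It does not sink with the strip.
- mark5 (a point): The fifth white line on the strip (a 16 x 4 mm line across the strip, counted from the green end); the point lies on the strip's centre line at the height of the untouched top, 35 mm above the table, at -43.3 degrees of the arc, 38 mm of arc from its neighbours. It does not sink with the strip.
- mark6 (a point): The red end dot on the strip (17 mm across); the point lies on the strip's centre line at the height of the untouched top, 35 mm above the table, at -65.0 degrees of the arc, 38 mm of arc from its neighbours. It does not sink with the strip.
- vial_blue: Small white bottle with a blue cap, 22 mm wide, 60 mm tall, loose, standing near the unit; origin under its centre. A bystander; the three bystanders swap places (one stands in the hollow of the crescent, two outside it).
- vial_red: Small white bottle with a red cap, 22 mm wide, 60 mm tall, loose, standing near the unit; origin under its centre. A bystander.
- can: Black and white screw can, 37 mm wide, 46 mm tall, loose, standing near the unit; origin under its centre. A bystander.

How it is judged:
By the outcome, as a careful person would: the job done as asked, in the order asked, and still so for the second after the job is handed in, with the robot touching nothing.
It also fails if it takes over 48 s, if anything falls off the work surface, if the arm or the gripper's body presses on something with over 40 N, if the wrist force passes 120 N, or if a joint passes its speed limit or range.

### The arm

A 6-joint arm with a two-finger parallel gripper is mounted at the origin on the work surface; the furniture and walls round the work are solid. World frame = base frame: x ahead of the robot, y to its left, z up, the work surface at z = 0. Lengths are in m, angles in rad, forces in N, time in s.
With the tool pointing down it reaches from about 0.375 to 0.9 m from the base axis. Payload 3.1 kg.
Tool frame: the origin (TCP) lies between the finger pads; the fingertips stand robot.tip_extent ahead of it and the grasp point (between the pads) lies 3 mm ahead of it (robot.tip_extent is the distance from the TCP to the fingertips, in m); z points along the fingers, x is the direction in which the jaws open and shut, and the axes are right-handed (so a half turn about z gives the same grasp; the last joint's range is limited). The gripper opens to 87 mm and grips with 3 to 60 N. Pads are 19 mm wide; open, the fingers measure 117 mm over their backs; the gripper's body (75 mm by 190 mm) begins 51 mm behind the grasp point.
Start: joints at [-1.51, 0.527, 1.433, -0, 1.181, -0.178], TCP at [0.148, -0.607, 0.245] pointing down, gripper open.
Joint ranges: [-3.08, 3.08], [-0.75, 2.2], [0.22, 2.44], [-1.43, 4.57], [0, 2.65], [-2.85, 2.85]. Speed limits (rad/s): [2.79, 2.79, 3.14, 3.14, 3.14, 3.14].

### API

Orientations are given as a unit quaternion [x, y, z, w].
In Python, from rig import robot, cams gives the robot as it stands.
- The arm moves only by the tool carry_out, never from a script. Its argument "steps" is a list of rows, each a list of 3 entries, a list of its own where there are three numbers: the shift along the world's x, y, z in cm, then the turn about the world's z in degrees, then the closure, from 0 (fully open) to 1 (shut). In form: [[[dx, dy, dz], spin, fingers], ...]. A call has 1 to 10 rows; each row shifts and turns the pose as measured when the row begins; what a row does not reach is not made up. A row lasts 1/10 s, in which the tool goes at most 50 mm and 8.59 degrees, less where a joint would pass 70% of its speed; a pose out of reach is approached as far as the arm can. A call with a gripper value outside its range is refused whole. The fingers move at their own pace and stop on an object; "squeeze" is the grip in N (left out, the last holds). Time passes only in rows, so rows that do not move let the fingers close. It gives the time, the measured TCP pose, the force and the opening at its end, in the units of the state.
- robot.get_obs(): the state, without advancing time (a new reading comes with each control period).
- cams.camera(name): name is "side" or "top"; returns a dict with "pixels" (384x512x3 uint8, red, green, blue), "fx", "fy", "cx", "cy" (pixels), "eye" and "rotation" of the camera in the world. Camera axes: x right, y up, looking along -z (the intrinsics and any distortion apply to the point x, -y, -z); pixel columns grow to the right and rows downward; lengths in m; the calibration is good to about 2 mm. A picture is of the moment at which its call begins. There is no depth.
- robot.hand_in(): hands the job in, once; it reports no verdict.
The state is a dict: "time": time; "q": joint angles; "joint_velocities": joint speeds; "joint_torque": joint torques, N m; "position": TCP position; "tool_rot": TCP orientation; "ft_force": force on the tool from outside, world axes, zero at the start; "moment": the same for the moment, N m; "grip_width": finger opening in m.
Only numpy, scipy, OpenCV 4.12 (cv2) and the standard library are available. Lean on these libraries where they do the work, as an engineer would, in place of code of your own. Each camera call takes 0.05 s, during which the arm holds its last target. There are 200 camera calls.

## Working session

There is one attempt and no reset: what is moved stays moved. The work goes in short steps, Python scripts to look and compute and a tool call to move; the robot and the scene stay as the last step left them, time stands still between calls to the robot, and variables do not carry over. Pictures are saved under pics/ and viewed, about 8 in all and at most 12, crops included, and the job is handed in when it is done.

Besides the shell and the picture viewer there is one more tool, called as a command line: name --argument value ..., lists and objects as JSON in quotes. carry_out: Moves the arm, as the interface text tells. Its arguments: {"type":"object","properties":{"steps":{"type":"array"},"squeeze":{"type":"number"}},"required":["steps"]}

```bash
mkdir -p pics
python3 - <<'E'
from rig import robot,cams
import cv2,pickle
print(robot.tip_extent,robot.get_obs())
d={}
for n in("top","side"):
    c=cams.camera(n);d[n]=c
    print(n,{k:v for k,v in c.items() if k!="pixels"})
    cv2.imwrite(f"pics/{n}0.png",cv2.resize(c["pixels"][:,:,::-1],(800,600),interpolation=cv2.INTER_CUBIC))
pickle.dump(d,open("c0.pkl","wb"))
E
```

```text
0.022 {'time': 0.0, 'q': array([-1.51051918e+00,  5.28427951e-01,  1.43390964e+00, -1.06003419e-05,
        1.18135119e+00, -1.78528591e-01]), 'joint_velocities': array([-0.00060711,  0.0010604 ,  0.00087702, -0.00042909,  0.00107952,
       -0.00018102]), 'joint_torque': array([-4.54209166e-04, -4.40043283e+01, -1.76591134e+01,  6.33994024e-02,
        5.83125022e-02, -1.79783856e-04]), 'position': array([ 0.14780607, -0.60657402,  0.24359271]), 'tool_rot': array([ 7.86303055e-01, -6.17840115e-01, -6.99670982e-04, -7.80336133e-04]), 'ft_force': array([-0.72810021,  0.50906176, -0.12104282]), 'moment': array([ 0.00969161, -0.00025901,  0.00738526]), 'grip_width': 0.08718925909220133}
top {'fx': 449.10173907325765, 'fy': 449.10173907325765, 'cx': 256.5409035549219, 'cy': 194.0581317624994, 'eye': array([0.51491299, 0.02886425, 1.15149068]), 'rotation': array([ 0.03580188, -0.01761422, -0.6985015 ,  0.71449536])}
side {'fx': 491.6011635775004, 'fy': 491.6011635775004, 'cx': 254.94781334778432, 'cy': 195.24161916283853, 'eye': array([ 0.26007823, -0.916894  ,  0.46019255]), 'rotation': array([ 0.54926121, -0.09327228, -0.13602705,  0.81921246])}
```

View pics/top0.png

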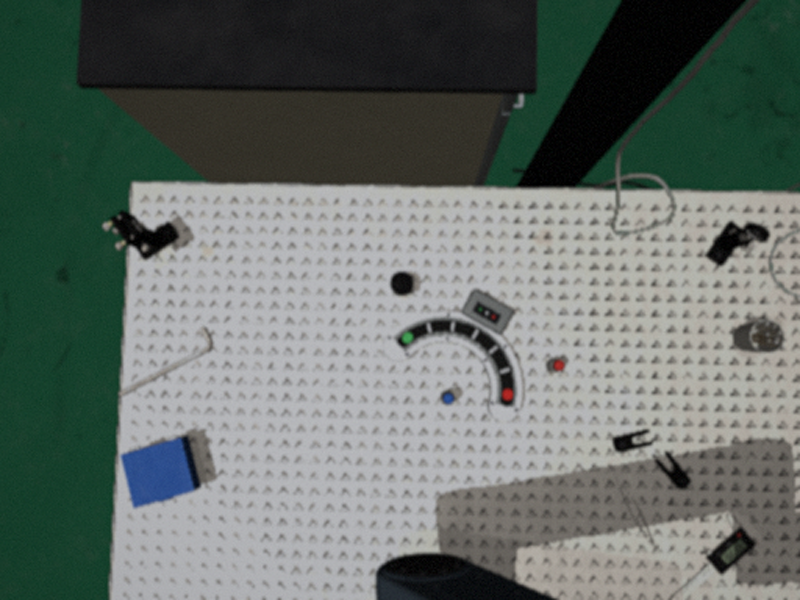

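View pics/side0.png

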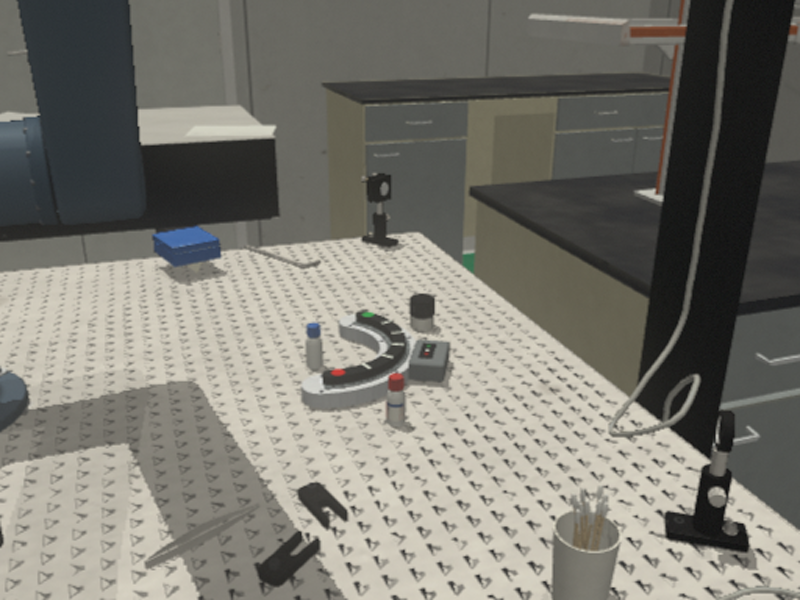

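The top view shows the green dot at about (407,338), the red dot at (508,395), the blue vial in the hollow at (448,398), the red vial at (559,366) and the can at (402,283). The side view agrees. I'll enlarge both for a closer reading.

Run:
```python
import cv2,pickle,numpy as np
d=pickle.load(open("c0.pkl","rb"))
t=d["top"]["pixels"][165:275,245:370,::-1]; s=d["side"]["pixels"][180:280,185:300,::-1]
def up(i): return cv2.resize(i,None,fx=6,fy=6,interpolation=cv2.INTER_CUBIC)
cv2.imwrite("pics/tc.png",up(t[:100])) ;cv2.imwrite("pics/sc.png",up(s))
```

```text
(no output)
```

View pics/tc.png

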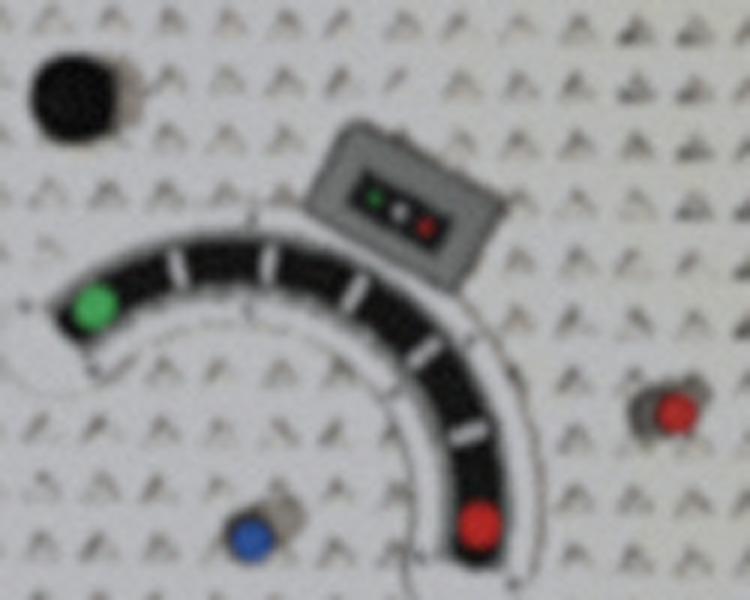

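View pics/sc.png

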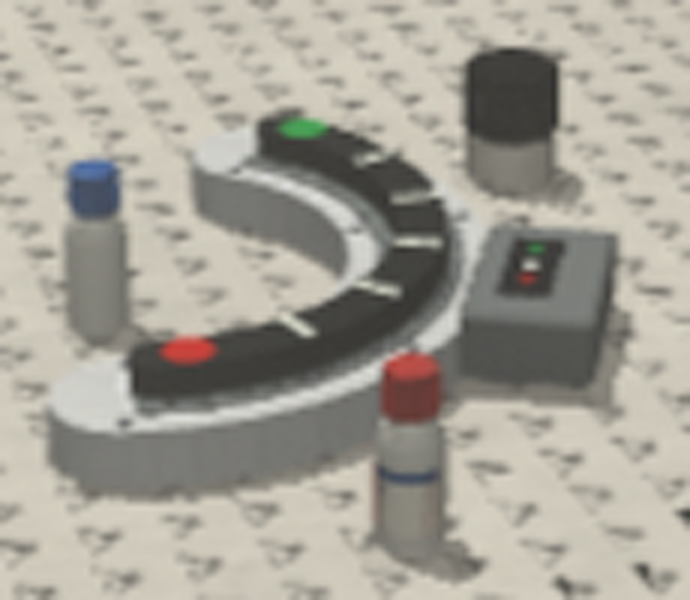

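Top-crop readings, green to red: (95,306), (177,269), (269,265), (357,292), (425,350), (468,433), (480,525). Side crop: (303,129), (376,158), (416,197), (417,242), (379,289), (297,325), (189,350). Next I'll fit the unit's pose to these.

```bash
cat > h.py <<'E'
import numpy as np,pickle
from scipy.spatial.transform import Rotation as R
from scipy.optimize import least_squares
d=pickle.load(open("c0.pkl","rb"))
def proj(c,P):
    p=R.from_quat(c["rotation"]).inv().apply(np.atleast_2d(P)-c["eye"])
    return np.c_[c["cx"]+c["fx"]*p[:,0]/-p[:,2], c["cy"]+c["fy"]*p[:,1]/p[:,2]]
def ray(c,uv,z):
    v=np.array([(uv[0]-c["cx"])/c["fx"],-(uv[1]-c["cy"])/c["fy"],-1.])
    v=R.from_quat(c["rotation"]).apply(v); return c["eye"]+v*(z-c["eye"][2])/v[2]
off={"top":(245,165),"side":(185,180)}
px=lambda n,U:(np.array(U)+.5)/6-.5+off[n]
def arc(p,a,r=.1):
    x=-.075+r*np.cos(a);y=r*np.sin(a);c,s=np.cos(p[2]),np.sin(p[2])
    return np.c_[p[0]+c*x-s*y,p[1]+s*x+c*y,0*x+.035]
E
python3 - <<'E'
from h import *
m={"top":[(95,306),(177,269),(269,265),(357,292),(425,350),(468,433),(480,525)],"side":[(303,129),(376,158),(416,197),(417,242),(379,289),(297,325),(189,350)]}
a=np.radians(np.linspace(65,-65,7))
for ns in(["top"],["side"],["top","side"]):
    f=lambda p:np.concatenate([(proj(d[n],arc(p,a))-px(n,m[n])).ravel() for n in ns])
    s=min((least_squares(f,[.55,0,y]) for y in(-2,-1,0,1)),key=lambda s:s.cost)
    print(ns,s.x.round(4),"rms px",np.sqrt(np.mean(s.fun**2)))
print((arc(s.x,a)*100).round(2)); np.save("pose.npy",s.x)
for n,U,V,h in(("blue",(250,538),(94,172),.06),("red",(677,412),(412,366),.06),("can",(74,98),(512,65),.046)):
    print(n,ray(d["top"],px("top",U),h).round(4),ray(d["side"],px("side",V),h).round(4))
E
```

```text
['top'] [ 0.5316 -0.0478 -0.4922] rms px 0.15661739115732332
['side'] [ 0.5325 -0.0493 -0.4957] rms px 0.14908735943354884
['top', 'side'] [ 0.5323 -0.0483 -0.4938] rms px 0.2770700699302664
[[ 54.64   4.71   3.5 ]
 [ 56.28   1.32   3.5 ]
 [ 56.55  -2.43   3.5 ]
 [ 55.43  -6.01   3.5 ]
 [ 53.06  -8.93   3.5 ]
 [ 49.77 -10.76   3.5 ]
 [ 46.05 -11.26   3.5 ]]
blue [ 0.4534 -0.0171  0.06  ] [ 0.4521 -0.0243  0.06  ]
red [ 0.5079 -0.1873  0.06  ] [ 0.5081 -0.1912  0.06  ]
can [0.6309 0.0582 0.046 ] [0.6319 0.0549 0.046 ]
```

Both views agree to about 1.5 mm and the spacing matches, at 3.77 cm chord. Approaching high with the fingers closing.

carry_out --steps '[[[2.5,4.1,0],0,1],[[2.5,4.1,0],0,1],[[2.5,4.1,0],0,1],[[2.5,4.1,0],0,1],[[2.5,4.1,0],0,1],[[2.5,4.1,0],0,1],[[2.5,4.1,0],0,1],[[2.5,4.1,0],0,1],[[2.5,4.1,0],0,1],[[2.5,4.1,0],0,1]]' --squeeze 10

```text
time: 1.1
position: [0.3993, -0.1862, 0.2403]
tool_rot: [0.782, -0.624, -0.001, -0.0]
ft_force: [2.1, -1.5, -1.0]
grip_width: 0.0146
```

carry_out --steps '[[[2.5,4.0,0],0,1],[[2.5,4.0,0],0,1],[[2.5,4.0,0],0,1],[[2.5,4.0,0],0,1],[[2.4,3.7,0],0,1],[[2.0,3.0,0],0,1],[[0,0,-4],0,1],[[0,0,-4],0,1],[[0,0,-4],0,1],[[0,0,0],0,1]]'

```text
time: 2.1
position: [0.5509, 0.0602, 0.1168]
tool_rot: [0.786, -0.619, 0.002, -0.002]
ft_force: [-2.3, -0.3, 0.4]
grip_width: 0.0005
```

carry_out --steps '[[[-0.2,-0.7,-2],0,1],[[-0.2,-0.6,-1.5],0,1],[[0,0,0],0,1],[[0,0,0],0,1]]'

```text
time: 2.5
position: [0.5493, 0.0467, 0.0847]
tool_rot: [0.786, -0.619, 0.003, -0.004]
ft_force: [0.7, 0.8, -0.0]
grip_width: 0.0008
```

Run:
```python
from rig import robot,cams
import cv2,numpy as np
from h import proj
o=robot.get_obs();print(o["time"],o["position"],o["ft_force"])
c=cams.camera("side");print(proj(c,o["position"]-[0,0,.022])-[185,150])
s=c["pixels"][150:280,185:300,::-1]
cv2.imwrite("pics/s1.png",cv2.resize(s,None,fx=4,fy=4,interpolation=cv2.INTER_CUBIC))
o=robot.get_obs();print(o["time"],o["position"],o["ft_force"])
```

```text
2.5 [0.5492788  0.04671844 0.08471557] [ 0.72903207  0.81544748 -0.00936244]
[[51.12950229 39.07001905]]
2.55 [0.54948266 0.04671906 0.08493079] [ 0.28763093 -0.14612732 -0.41443867]
```

View pics/s1.png

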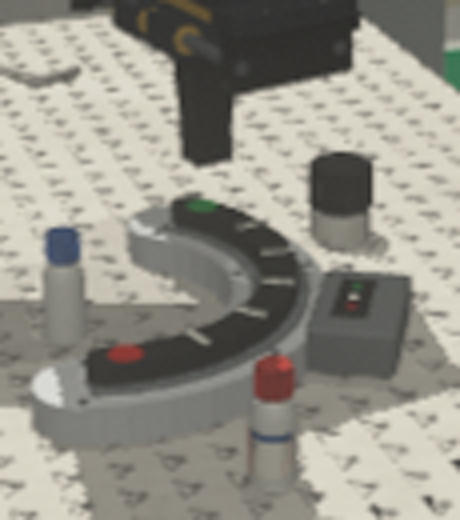

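The tip shows at about (208,159) against a predicted (204,156), so they agree to about 1 px. Bystanders are untouched. Descending gently.

carry_out --steps '[[[-0.3,0,-1],0,1],[[0,0,-1],0,1],[[0,0,-0.3],0,1],[[0,0,0],0,1],[[0,0,0],0,1]]'

```text
time: 3.05
position: [0.5484, 0.0471, 0.0635]
tool_rot: [0.786, -0.618, 0.006, -0.005]
ft_force: [-0.2, 0.2, 0.3]
grip_width: 0.0004
```

carry_out --steps '[[[-0.2,0,-0.3],0,1],[[-0.1,0,-0.3],0,1],[[0,0,0],0,1],[[0,0,0],0,1]]'

```text
time: 3.45
position: [0.5456, 0.0472, 0.0574]
tool_rot: [0.786, -0.618, 0.007, -0.006]
ft_force: [0.6, 0.0, 1.4]
grip_width: 0.0001
```

carry_out --steps '[[[0.1,0,-0.15],0,1],[[0,0,-0.15],0,1],[[0,0,0],0,1],[[0,0,0],0,1]]'

```text
time: 3.85
position: [0.5462, 0.0472, 0.0546]
tool_rot: [0.786, -0.618, 0.006, -0.005]
ft_force: [-1.3, 0.2, 2.0]
grip_width: 0.0006
```

```bash
cat > st.py <<'E'
from rig import robot
from h import *
import sys
p=np.load("pose.npy")
o=robot.get_obs()
Rm=R.from_quat(o["tool_rot"]).as_matrix(); tip=o["position"]+.022*Rm[:,2]
c,s=np.cos(p[2]),np.sin(p[2]); v=tip[:2]-p[:2]; x=c*v[0]+s*v[1]+.075; y=-s*v[0]+c*v[1]
print("t",o["time"],"tip mm",(tip*1e3).round(1),"tilt",(Rm[:2,2]).round(3),"F",o["ft_force"].round(2),"arc deg",np.degrees(np.arctan2(y,x)).round(1),"rad mm",(np.hypot(x,y)*1e3).round(1))
E
python3 st.py; python3 -c "
from h import *
p=np.load('pose.npy');a=np.radians(np.arange(65,-66,-6.5));q=arc(p,a)[:,:2]*100;print(np.c_[np.degrees(a),q].round(2));print(np.diff(q,axis=0).round(2).tolist())"
```

```text
t 3.85 tip mm [546.6  47.2  32.6] tilt [0.017 0.001] F [-1.3   0.22  1.99] arc deg 65.0 rad mm 100.2
[[ 65.    54.64   4.71]
 [ 58.5   55.26   3.76]
 [ 52.    55.78   2.75]
 [ 45.5   56.17   1.69]
 [ 39.    56.45   0.59]
 [ 32.5   56.59  -0.54]
 [ 26.    56.61  -1.67]
 [ 19.5   56.5   -2.8 ]
 [ 13.    56.27  -3.91]
 [  6.5   55.91  -4.98]
 [  0.    55.43  -6.01]
 [ -6.5   54.83  -6.98]
 [-13.    54.14  -7.87]
 [-19.5   53.34  -8.68]
 [-26.    52.46  -9.39]
 [-32.5   51.5  -10.  ]
 [-39.    50.48 -10.5 ]
 [-45.5   49.41 -10.88]
 [-52.    48.31 -11.13]
 [-58.5   47.18 -11.26]
 [-65.    46.05 -11.26]]
[[0.63, -0.95], [0.51, -1.01], [0.4, -1.06], [0.27, -1.1], [0.15, -1.12], [0.02, -1.13], [-0.11, -1.13], [-0.24, -1.11], [-0.36, -1.08], [-0.48, -1.03], [-0.59, -0.97], [-0.7, -0.89], [-0.8, -0.81], [-0.88, -0.71], [-0.96, -0.61], [-1.02, -0.5], [-1.07, -0.38], [-1.1, -0.25], [-1.13, -0.13], [-1.13, 0.0]]
```

Tip depth is about 2.5 mm at the green dot. Running along in short, checked pieces.

carry_out --steps '[[[0.2,-0.32,-0.05],0,1],[[0.2,-0.32,-0.03],0,1],[[0.2,-0.32,0],0,1],[[0,0,0],0,1]]'

```text
time: 4.25
position: [0.5522, 0.0376, 0.054]
tool_rot: [0.786, -0.618, 0.006, -0.006]
ft_force: [-0.9, -0.7, 3.1]
grip_width: 0.0006
```

```bash
python3 st.py
```

```text
t 4.25 tip mm [552.6  37.6  32. ] tilt [0.016 0.002] F [-0.9  -0.7   3.07] arc deg 58.5 rad mm 100.0
```

carry_out --steps '[[[0.26,-0.5,0],0,1],[[0.26,-0.51,0],0,1],[[0.2,-0.53,0],0,1],[[0.2,-0.53,0],0,1],[[0.14,-0.55,0],0,1],[[0.13,-0.55,0],0,1],[[0,0,0],0,1]]'

```text
time: 4.95
position: [0.5661, 0.0025, 0.0541]
tool_rot: [0.785, -0.619, 0.006, -0.006]
ft_force: [-0.2, 0.1, 2.3]
grip_width: 0.0003
```

```bash
python3 st.py
python3 - <<'E'
from rig import cams
import cv2
s=cams.camera("side")["pixels"][150:280,185:300,::-1]
cv2.imwrite("pics/s2.png",cv2.resize(s,None,fx=4,fy=4,interpolation=cv2.INTER_CUBIC))
E
```

```text
t 4.95 tip mm [566.5   2.5  32.1] tilt [0.018 0.002] F [-0.19  0.07  2.27] arc deg 36.9 rad mm 101.4
```

View pics/s2.png

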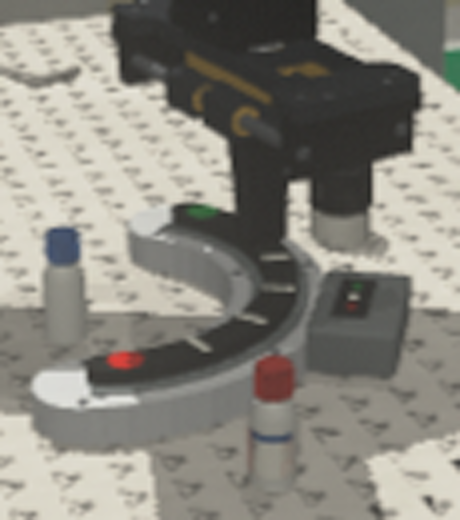

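The strip is visibly lowered (red dot at row 360, was 353), and the unit and bystanders haven't moved. Continuing.

carry_out --steps '[[[0,-0.5,-0.02],0,1],[[0,-0.5,0],0,1],[[-0.02,-0.5,0],0,1],[[-0.02,-0.5,0],0,1],[[-0.05,-0.5,0],0,1],[[-0.07,-0.5,0],0,1],[[-0.1,-0.5,0],0,1],[[-0.12,-0.45,0],0,1],[[0,0,0],0,1]]'

```text
time: 5.9
position: [0.5627, -0.0402, 0.0543]
tool_rot: [0.786, -0.619, 0.007, -0.007]
ft_force: [0.3, 1.1, 2.9]
grip_width: 0.0006
```

```bash
python3 st.py
```

```text
t 5.9 tip mm [563.1 -40.2  32.3] tilt [0.02  0.002] F [0.34 1.14 2.91] arc deg 12.5 rad mm 100.7
```

carry_out --steps '[[[-0.19,-0.52,-0.03],0,1],[[-0.21,-0.5,-0.01],0,1],[[-0.24,-0.5,0],0,1],[[-0.26,-0.48,0],0,1],[[-0.28,-0.46,0],0,1],[[-0.3,-0.45,0],0,1],[[-0.31,-0.42,0],0,1],[[-0.3,-0.38,0],0,1],[[0,0,0],0,1]]'

```text
time: 6.8
position: [0.5408, -0.0811, 0.0542]
tool_rot: [0.786, -0.619, 0.009, -0.007]
ft_force: [0.8, 0.3, 3.4]
grip_width: 0.0002
```

```bash
python3 st.py
```

```text
t 6.8 tip mm [541.3 -81.1  32.2] tilt [0.022 0.001] F [0.79 0.28 3.43] arc deg -14.0 rad mm 101.5
```

carry_out --steps '[[[-0.4,-0.3,-0.02],0,1],[[-0.4,-0.3,0],0,1],[[-0.44,-0.34,0],0,1],[[-0.44,-0.33,0],0,1],[[-0.48,-0.3,0],0,1],[[-0.48,-0.28,0],0,1],[[-0.48,-0.24,0],0,1],[[-0.45,-0.2,0],0,1],[[0,0,0],0,1]]'

```text
time: 7.7
position: [0.5027, -0.1066, 0.0543]
tool_rot: [0.786, -0.619, 0.01, -0.007]
ft_force: [0.3, 0.5, 2.6]
grip_width: 0.0003
```

```bash
python3 st.py
```

```text
t 7.7 tip mm [ 503.2 -106.6   32.3] tilt [ 0.025 -0.001] F [0.28 0.47 2.59] arc deg -40.2 rad mm 100.9
```

carry_out --steps '[[[-0.5,-0.13,-0.03],0,1],[[-0.5,-0.12,0],0,1],[[-0.5,-0.1,0],0,1],[[-0.5,-0.08,0],0,1],[[-0.5,-0.06,0],0,1],[[-0.5,-0.04,0],0,1],[[-0.5,0,0],0,1],[[-0.45,0,0],0,1],[[0,0,0],0,1]]'

```text
time: 8.6
position: [0.4604, -0.1128, 0.0542]
tool_rot: [0.786, -0.618, 0.011, -0.007]
ft_force: [1.0, 1.5, 2.5]
grip_width: 0.0006
```

```bash
python3 st.py
python3 - <<'E'
from rig import cams
import cv2
s=cams.camera("side")["pixels"][150:280,185:300,::-1]
cv2.imwrite("pics/s3.png",cv2.resize(s,None,fx=4,fy=4,interpolation=cv2.INTER_CUBIC))
E
```

```text
t 8.6 tip mm [ 460.9 -112.8   32.2] tilt [ 0.026 -0.002] F [1.01 1.49 2.47] arc deg -64.7 rad mm 100.2
```

View pics/s3.png

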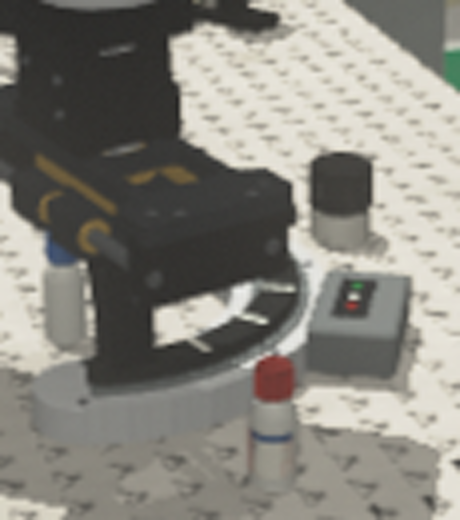

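The tip is on the red dot, the strip is still pressed, and nothing has shifted. Lifting away.

carry_out --steps '[[[0,0,0.5],0,1],[[0,0,1],0,1],[[0,0,2],0,1],[[0,0,4],0,1],[[0,0,4],0,1],[[0,0,4],0,1],[[-0.5,-4,1],0,1],[[-0.5,-4,0],0,1],[[0,-4,0],0,1],[[0,0,0],0,1]]'

```text
time: 9.65
position: [0.4431, -0.231, 0.2299]
tool_rot: [0.788, -0.615, 0.005, -0.005]
ft_force: [0.1, 0.9, -0.8]
grip_width: 0.0008
```

carry_out --steps '[[[-0.5,-4,0],0,1],[[-0.5,-4,0],0,1],[[0,-4,0],0,1],[[0,0,0],0,1],[[0,0,0],0,1],[[0,0,0],0,1]]'

```text
time: 10.25
position: [0.4288, -0.3482, 0.2305]
tool_rot: [0.789, -0.615, -0.001, -0.007]
ft_force: [0.3, 0.0, -0.1]
grip_width: 0.0004
```

```bash
python3 st.py
python3 - <<'E'
from rig import cams
import cv2
t=cams.camera("top")["pixels"][165:265,245:370,::-1]
cv2.imwrite("pics/t9.png",cv2.resize(t,None,fx=6,fy=6,interpolation=cv2.INTER_CUBIC))
s=cams.camera("side")["pixels"][180:280,185:300,::-1]
cv2.imwrite("pics/s9.png",cv2.resize(s,None,fx=6,fy=6,interpolation=cv2.INTER_CUBIC))
E
```

```text
t 10.25 tip mm [ 428.9 -348.   208.5] tilt [0.007 0.011] F [ 0.31  0.   -0.08] arc deg -68.1 rad mm 337.3
```

View pics/t9.png

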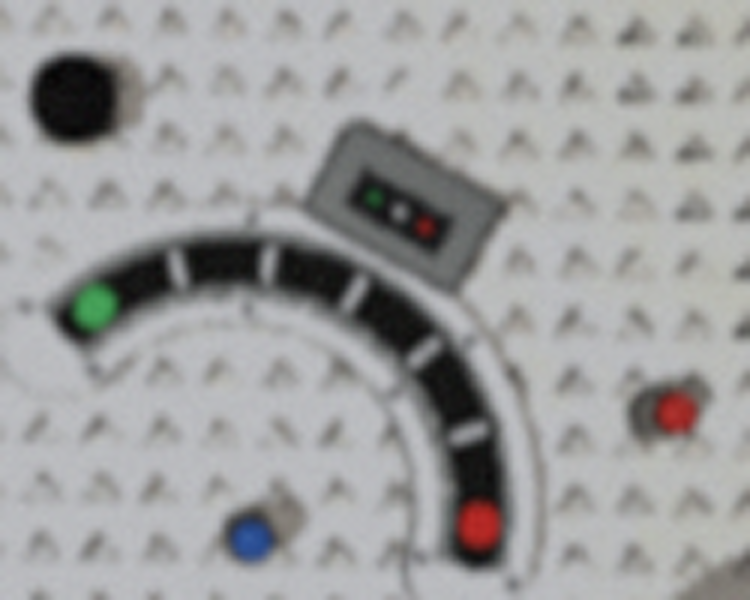

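View pics/s9.png

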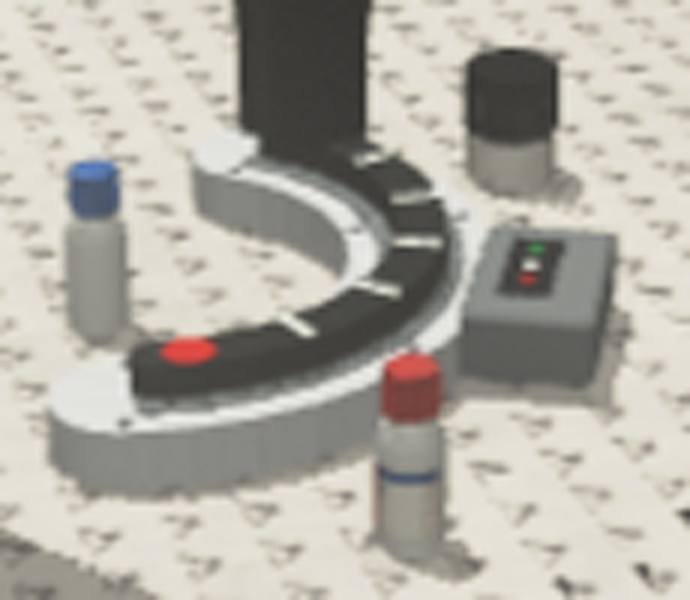

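Both views match the starting pictures, with the marks at the same pixels (red dot at (480,525) top and (189,350) side) and the strip back up.

```bash
python3 -c "
from rig import robot
print(robot.hand_in())"
```

```text
the job is handed in; nothing more can be done
None
```

The job is done and handed in at about 10 s of the 48 s allowed. With the fingertips closed, I pressed the green dot, ran along the curve over all five white lines to the red dot without lifting off, then lifted straight up and moved clear.

- **Pressing depth:** at each check along the way the strip was about 2.4–3 mm down with 2–3.4 N on it, well short of the 8 mm stop. The side view showed it visibly lowered.
- **Following the curve:** the fingertips stayed within about 1.5 mm of the strip's centre line at each check. They reached the red dot within 1 mm.
- **Final state:** the last top and side pictures match the starting ones: strip back up, and the unit, both bottles and the can where they were. The closed fingers hid the green dot in the last side view, but the top view shows it in place.

Two small disagreements remain. The top and side fits of the unit's position differed by about 1.5 mm, and the tool leaned up to about 1.5° during the run. Neither affected the result.

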